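# Clear the stop pin and square an LED bar against the jig rail

### The arm

A 7-joint arm with a two-finger parallel gripper is mounted at the origin on the work surface. World frame = base frame: x ahead of the robot, y to its left, z up, the work surface at z = 0. Lengths are in m, angles in rad, forces in N, time in s.
With the tool pointing down it reaches from about 0.425 to 1.025 m from the base axis. Payload 3.6 kg.
Tool frame: the origin (TCP) lies on the centre line of the jaws, within the pads' length; the fingertips stand 17 mm ahead of it and the grasp point (between the pads) lies 2 mm behind it; z points along the fingers, y is the line along which they close (so a half turn about z gives the same grasp; the last joint's range is limited). The gripper opens to 85 mm and grips with 20 to 120 N. Pads are 22 mm wide; open, the fingers measure 114 mm over their backs; the gripper's body (76 mm by 85 mm) begins 54 mm behind the grasp point. The pads swing forward as they close: fully open they stand 13 mm farther back than shut.
Start: joints at [-1.202, 0.591, 0.048, 1.609, -0.033, 0.943, -0.034], TCP at [0.324, 0.649, 0.248] pointing down, gripper open.
Joint ranges: [-2.69, 2.69], [-0.47, 2.24], [-1.27, 1.36], [0.19, 2.51], [-1.53, 4.68], [0.08, 2.07], [-3.09, 3.09]. Speed limits (rad/s): [2.57, 2.57, 3.14, 3.14, 3.14, 3.14, 3.14].

### API

Orientations are given as [roll, pitch, yaw] about the fixed x, y, z axes, in that order (R = Rz(yaw) Ry(pitch) Rx(roll)).
In Python, from plant import * gives the robot as it stands. Calls block until the motion is done:
- goto(position, orientation): joint-space move of the TCP to a pose.
- movel(position, frame=None, rate=0.15, force_limit=None): straight line of the TCP; frame=None keeps the orientation; rate is the mean speed in m/s. With force_limit (N) it stops when the force on the tool has changed by that much, and returns True; else False.
- move_joints(angles): joint-space move.
- move_gripper(opening, force=None): finger opening in m; force is the grip in N (None keeps the last); returns when the fingers have stopped.
- hold(seconds).
- ik(position, orientation): joint angles nearest the present ones, or None.
- get_state(): the state.
- get_image(name): name is "scene" or "top" or "wrist"; returns a dict with "image" (420x560x3 uint8, red, green, blue), "range_z" (420x560 float32, m along the optical axis (not along the pixel's ray), 0 where there is no reading), "fov_y" (degrees; the focal length in pixels is half the picture's height over the tangent of half this angle, whatever the lens; pixels are square), "cx", "cy" (the principal point, pixels), "rvec" (rotation vector, rad) and "tvec" (3), from world to camera coordinates, as OpenCV has them; the wrist camera has in their place "T_tool_cam" (4x4, takes a point from camera to tool coordinates, whose origin is the TCP and whose axes are the flange's). Camera axes: x right, y down, z forward; pixel columns grow to the right and rows downward; lengths in m; the calibration is good to about 2 mm. A picture is of the moment at which its call begins: read the wrist's pose just before it.
A pose or a line that the arm cannot do raises MotionError and nothing moves.
- job_done(): hands the job in; it is judged then, once.
The state is a dict: "t": time; "q": joint angles; "qvel": joint speeds; "tau": joint torques, N m; "tool_pos": TCP position; "eef_rot": TCP orientation; "ft_force": force on the tool from outside, world axes, zero at the start; "ft_torque": the same for the moment, N m; "width": finger opening in m; "finger_force": force on a finger pad.
Only numpy, scipy, OpenCV 4.12 (cv2) and the standard library are available. Lean on these libraries where they do the work, as an engineer would, in place of code of your own. Each camera call takes 0.05 s, during which the arm holds its last target. There are 200 camera calls.

### The job

The long LED bar is next on the soldering jig, but a stop pin from the last, shorter bars still stands in the plate in front of the rail: draw it out and hang it in the free notch of the pin rest, beside the pin already parked there. Then push the bar across the plate, an end at a time as it needs, until it lies flush against the rail along its whole length without overhanging either end of the rail. Its LEDs only sit in wet paste, so keep the bar flat on the plate (no lifting or tipping), and leave everything else on the bench where it is.

Things in the scene. Friction and masses are not known exactly. Their poses are not given: they have to be found in the camera images.
- rail (a point): Middle of the front face of the jig's rail, level with the plate's top. Fixed jig: dark plate 180 x 420 mm, top 24 mm above the bench; aluminium rail along its far edge, 16 thick, 10 high, 400 long. x: square through the rail, away from the open plate (160 mm deep on the -x side); y along the rail; z up. Pin bores 18 mm in front of the face at y = +-60, +-110; three hold flush black plugs.
- bar_mid (a point): Centre (half-way up) of the loose LED bar: aluminium, 36 mm wide (its x), 300 long (its y), 12 high, about 220 g; white strip and ten small LEDs (3 mm proud) on top. It lies flat on the jig plate in front of the rail, its +x side towards the rail, up to 14 degrees out of parallel, and slides on the plate under a light push.
- pin_grip (a point): Centre of the dark upright knob (24 mm across, 28 high) of the loose stop pin standing in one of the jig's bores; about 90 g. Below the knob a steel shoulder, 20 across, 18 high, rests on the plate (underside 32 mm below this point); below it an 8 mm shank, 22 long, hangs in the 10 mm bore. z up along the pin.
- free_notch (a point): Seat of the free notch of the pin rest, a fixed steel angle beside the jig's left or right end; top 50 mm above the bench. U-slot 12 mm wide through the 4 mm top, open below and in front (-x, the robot's side): front edge 20 mm from here, mouth flared 5 mm a side, slot end 8 mm behind. A pin slides in along +x, shank in the slot, and rests on its shoulder. z up. Twin notch, with a pin, at y = +60.
- parked_pin_grip (a point): Knob centre of the second, identical stop pin, already parked in the other notch of the rest. Leave it.
- driver: Bystander: precision screwdriver lying in front of the jig, 200 mm long, 26 mm high. Origin on its underside.
- tweezers: Bystander: steel tweezers, 125 mm long, 6 mm high, lying in front of the jig. Origin on the underside.
- thumbstick: Bystander: black thumbstick cap, 22 mm across, 21 mm high, in front of the jig. Origin under its centre.
- flux: Bystander: white flux bottle, 42 mm across, 75 mm high, behind the jig. Origin under its centre.
- spool: Bystander: solder spool standing on its flange, 54 mm across, 37 mm high, behind the jig. Origin under its centre.
- parts_box: Bystander: clear open plastic box, 75 x 105 x 28 mm, behind the jig. Origin under its centre.
- pad_board: Bystander: green game-pad circuit board, 75 x 120 mm, 28 mm high over its sticks, behind the jig. Origin under its centre.
There are look-alikes about, which are no part of the job. What is shaped like the part that bears free_notch but purple is not meant.

How it is judged:
On the way, in this order (a step that is already met when the one before it is completed fails the run):
1. the stop pin hangs upright in the free notch, shoulder down on the rest, let go (x of pin_grip in the frame of free_notch between -0.01 and 0.008 m and y of pin_grip in the frame of free_notch between -0.005 and 0.005 m and z of pin_grip in the frame of free_notch between 0.029 and 0.035 m and angle between pin_grip's own z axis and vertical below 0.12 rad and contact force between the fingers and stop_pin below 0.05 N), for 0.2 s.
2. the bar lies flush along the rail (x of bar_mid in the frame of rail between -0.02 and -0.016 m and angle between the y axis of bar_mid and the y axis of rail, either way round below 0.01 rad and y of bar_mid in the frame of rail between -0.055 and 0.055 m and z of bar_mid in the frame of rail between 0.003 and 0.009 m), for 0.2 s.
At the end, for the whole second after the job is handed in: Pin upright in the free notch, let go, shoulder on the rest (within 3 mm), within 5 mm across the slot, -10 to +8 mm of the seat along it; bar flat on the plate, its middle within 2 mm of touching the rail, parallel within 0.010 rad, within 55 mm of the rail's middle; both at rest (all of step 2 and x of pin_grip in the frame of free_notch between -0.01 and 0.008 m and y of pin_grip in the frame of free_notch between -0.005 and 0.005 m and z of pin_grip in the frame of free_notch between 0.029 and 0.035 m and angle between pin_grip's own z axis and vertical below 0.12 rad and linear speed of each of bar, stop_pin below 0.01 m/s).
It fails at once if the bar is lifted more than 8 mm or tipped more than 0.12 rad (z of bar_mid in the frame of rail above 0.014 m or angle between bar_mid's own z axis and vertical above 0.12 rad).
It fails at once if another thing on the bench is moved: the parked pin by 20 mm or any bystander by 30 mm (distance of parked_pin_grip from where it was at the start of the episode above 0.02 m or distance of any of driver, tweezers, thumbstick, flux, spool, parts_box, pad_board from where it was at the start of the episode above 0.03 m).
It also fails if it takes over 69 s, if anything falls off the work surface, if the arm or the gripper's body presses on something with over 40 N, if the wrist force passes 120 N, or if a joint passes its speed limit or range.

## Working session

There is one attempt and no reset: what is moved stays moved. The work goes in short steps, each a Python script; the robot and the scene stay as the last script left them, time stands still between calls to the robot, and variables do not carry over. Pictures are saved under pics/ and viewed, at most 10 in all, crops included, and the job is handed in when it is done.

```bash
ls; mkdir -p pics
cat > h.py <<'E'
from plant import *
import numpy as np, cv2
def snap(name,fn=None):
    s=get_state(); d=get_image(name)
    d['f']=d['image'].shape[0]/2/np.tan(np.radians(d['fov_y'])/2)
    if 'rvec' in d:
        R=cv2.Rodrigues(np.array(d['rvec'],float))[0]; d['R']=R.T; d['o']=-R.T@np.array(d['tvec'],float).ravel()
    else:
        from scipy.spatial.transform import Rotation as Ro
        T=np.eye(4); T[:3,:3]=Ro.from_euler('xyz',s['eef_rot']).as_matrix() if np.size(s['eef_rot'])==3 else np.array(s['eef_rot']); T[:3,3]=s['tool_pos']
        T=T@np.array(d['T_tool_cam']); d['R']=T[:3,:3]; d['o']=T[:3,3]
    if fn: cv2.imwrite('pics/'+fn,d['image'][:,:,::-1])
    return d
def ray(d,u,v,z):
    r=d['R']@np.array([(u-d['cx'])/d['f'],(v-d['cy'])/d['f'],1.])
    return d['o']+r*(z-d['o'][2])/r[2]
def cloud(d):
    v,u=np.indices(d['range_z'].shape); z=d['range_z']
    P=np.stack([(u-d['cx'])/d['f']*z,(v-d['cy'])/d['f']*z,z],-1)@d['R'].T+d['o']
    P[z<=0]=np.nan; return P
E
python3 - <<'E'
from h import *
s=get_state(); print(s)
for n in ['top','scene']:
    d=snap(n,n+'1.png'); print(n,d['o'],d['R'],d['f'],d['cx'],d['cy'])
    np.savez(n+'1.npz',**{k:d[k] for k in ['image','range_z','R','o','f','cx','cy']})
E
```

```text
pics
{'t': 0.0, 'q': array([-1.20151741,  0.5921169 ,  0.04829828,  1.60987208, -0.03332862,
        0.94271228, -0.03370875]), 'qvel': array([ 0.00064578,  0.00025772, -0.00050688,  0.00158533,  0.00263517,
       -0.00134451, -0.00078598]), 'tau': array([ 4.61667751e-04, -5.48681295e+01,  1.54661559e+00, -1.98125392e+01,
        9.38860991e-03,  8.69652577e-03,  1.01436973e-05]), 'tool_pos': array([0.32328753, 0.64801469, 0.24712384]), 'eef_rot': array([-3.13929161e+00,  1.05469541e-04,  2.67886876e+00]), 'ft_force': array([-0.11251269,  0.51578774, -0.65776347]), 'ft_torque': array([ 0.04370313, -0.00867038, -0.01901444]), 'finger_force': 0.0, 'width': 0.08550468654663448}
top [ 0.49665911 -0.0490336   1.18980105] [[-2.10839403e-02 -9.97039987e-01  7.39373520e-02]
 [-9.99777575e-01  2.10644610e-02 -1.04332621e-03]
 [-5.17212514e-04 -7.39429039e-02 -9.97262342e-01]] 510.5008351380206 286.17581623916584 215.31451414642427
scene [ 1.1219406  -0.39600873  0.92139268] [[ 0.56141681  0.65152615 -0.51022038]
 [ 0.82742475 -0.45193243  0.33335471]
 [-0.01339583 -0.60931991 -0.79281133]] 461.46605451616006 269.76757787672216 208.33856152829148
```

View pics/top1.png

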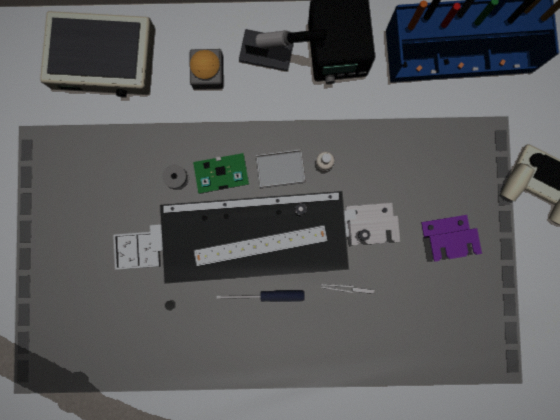

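View pics/scene1.png

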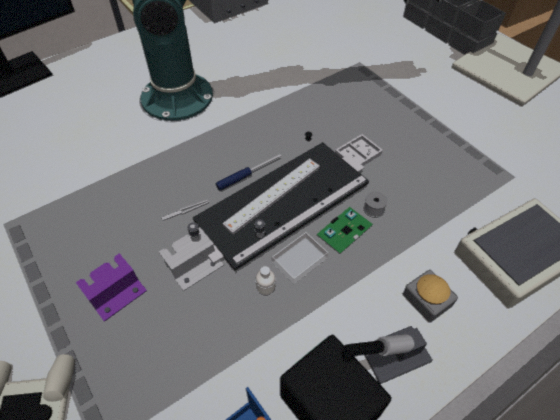

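The top view shows the jig at (255,237), with the rail along its upper edge from (163,208) to (339,197). The stop pin is at (300,210). The steel rest is at (373,225), its parked pin at (363,236) and its free notch near (390,238). The purple decoy is on the right.

Run:
```python
from h import *
d=dict(np.load('top1.npz'))
for n,u,v,z in [('railL',163,208,.034),('railR',339,196,.034),('pin',300,210,.07),('parked',363,236,.096),('notch',390,238,.05),('barL',196,257,.04),('barR',326,234,.04)]:
    print(n,ray(d,u,v,z).round(4))
P=cloud(d)
im=d['image'].astype(int)
# dark knobs by height
for (u0,u1,v0,v1,lo,hi) in [(285,315,198,225,.06,.09),(350,378,222,250,.085,.11)]:
    Q=P[v0:v1,u0:u1].reshape(-1,3); Q=Q[(Q[:,2]>lo)&(Q[:,2]<hi)]; print(len(Q),(np.nanmax(Q,0)+np.nanmin(Q,0))/2, np.median(Q,0))
c=d['image'][180:280,155:410][:,:,::-1]; cv2.imwrite('pics/crop.png',cv2.resize(c,None,fx=3.1,fy=3.1,interpolation=cv2.INTER_CUBIC))
# can we look from above with wrist?
for p in [(.52,-.3,.3),(.55,-.1,.3)]:
    for yaw in [0,1.57,3.14,-1.57]:
        print(p,yaw,ik(p,[3.14159,0,yaw]))
print(get_image('wrist')['T_tool_cam'].round(3))
```

```text
railL [0.6049 0.2293 0.034 ]
railR [ 0.6239 -0.1714  0.034 ]
pin [ 0.5908 -0.0809  0.07  ]
parked [ 0.5299 -0.2138  0.096 ]
notch [ 0.5255 -0.2808  0.05  ]
barL [0.4924 0.1542 0.04  ]
barR [ 0.5378 -0.139   0.04  ]
96 [ 0.5932637  -0.08315338  0.07024339] [ 0.59306132 -0.08284306  0.06957027]
106 [ 0.533087   -0.21765934  0.09370283] [ 0.53213276 -0.21736905  0.09560985]
(0.52, -0.3, 0.3) 0 [-0.31617596  0.68194938  1.23315789  1.87699399 -0.72057029  1.12286267
 -0.37747116]
(0.52, -0.3, 0.3) 1.57 [-0.21819873  0.55024099  0.99272016  1.87396341 -0.5414258   1.01553446
  1.00551713]
(0.52, -0.3, 0.3) 3.14 [ 0.06192313  0.41705672  0.53143452  1.86367933 -0.25908143  0.92942012
  2.28155318]
(0.52, -0.3, 0.3) -1.57 [-0.30177939  0.65371408  1.18904158  1.87656973 -0.68641489  1.09840261
 -1.98313537]
(0.55, -0.1, 0.3) 0 [-0.58525224  0.46759563  0.96165999  1.96052767 -0.47000803  0.95487241
 -0.96317784]
(0.55, -0.1, 0.3) 1.57 [-0.31960122  0.36012123  0.55191129  1.95135131 -0.23925693  0.89411244
  0.35394789]
(0.55, -0.1, 0.3) 3.14 [-0.13226244  0.33181911  0.29921463  1.94394497 -0.12456581  0.88339525
  1.80000472]
(0.55, -0.1, 0.3) -1.57 [-0.69365666  0.58250125  1.19189913  1.96366037 -0.63506809  1.03830251
 -2.35054153]
[[ 0.    -0.96  -0.28   0.071]
 [ 1.     0.    -0.     0.001]
 [ 0.    -0.28   0.96  -0.126]
 [ 0.     0.     0.     1.   ]]
```

View pics/crop.png

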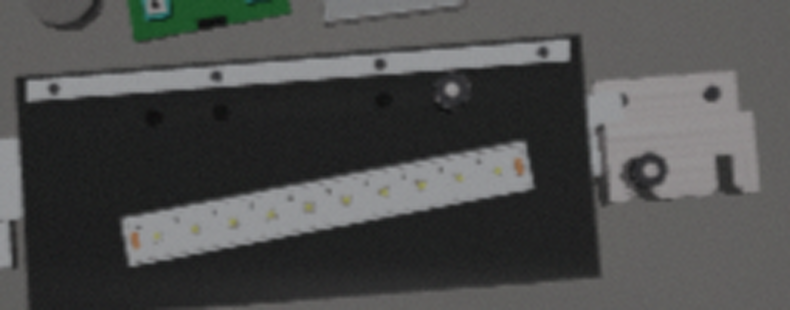

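Run:
```python
from h import *
O=[np.pi,0,np.pi+.047]
goto((.53,-.25,.28),O)
def save(n):
    d=snap('wrist',n+'.png'); np.savez(n+'.npz',**{k:d[k] for k in ['image','range_z','R','o','f','cx','cy']}); print(get_state()['t'],d['o'])
save('w1')
goto((.585,-.083,.26),O); save('w2')
print(get_state()['q'])
a=cv2.imread('pics/w1.png');b=cv2.imread('pics/w2.png')
cv2.imwrite('pics/w12.png',cv2.resize(np.vstack([a,b]),(400,600)) if 0 else np.hstack([cv2.resize(a,(400,300)),cv2.resize(b,(400,300))]))
```

```text
3.425 [ 0.46012339 -0.25229609  0.40558657]
4.2167 [ 0.51444686 -0.08660912  0.38578737]
[-0.19890022  0.42738658  0.36253534  1.9194552  -0.19871327  0.82904449
  1.88398244]
```

View pics/w1.png

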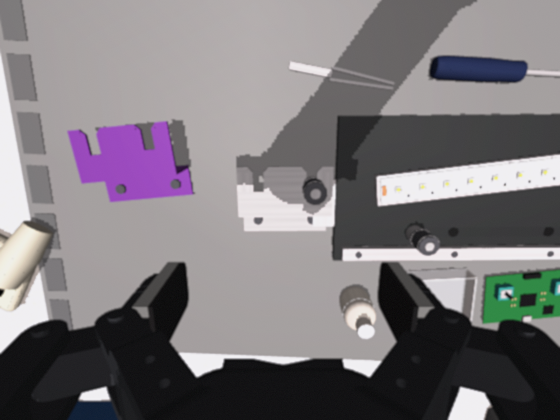

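View pics/w2.png

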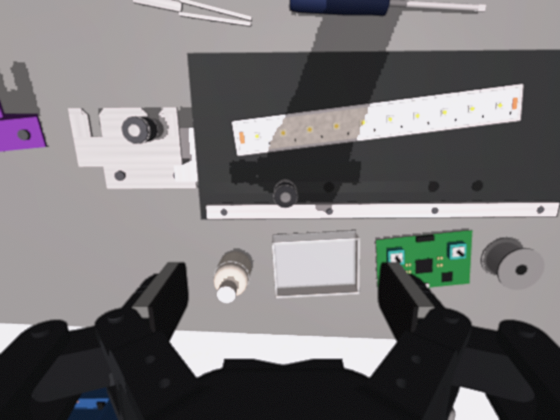

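w1 shows the rest, with its free slot near (258,180) and the parked knob near (315,190). w2 shows the pin knob at (285,193), the rail front edge from about (207,207) to (560,204), and the bar from (236,138) to (522,102).

Run:
```python
from h import *
for n in ['w1','w2']:
    d=dict(np.load(n+'.npz')); P=cloud(d)
    t=dict(np.load('top1.npz'))
    # knob tops from depth
    for nm,c,zl,zh in [('pin',(.593,-.083),.066,.08),('parked',(.532,-.217),.09,.105)]:
        m=(np.hypot(P[...,0]-c[0],P[...,1]-c[1])<.025)&(P[...,2]>zl)&(P[...,2]<zh)
        if m.sum()>10:
            v,u=np.nonzero(m); (uc,vc),r=cv2.minEnclosingCircle(np.stack([u,v],1).astype(np.float32))
            print(n,nm,m.sum(),ray(d,uc,vc,np.median(P[m][:,2])).round(4),r*np.median(d['range_z'][m])/d['f'])
    m=(P[...,2]>.044)&(P[...,2]<.057)&(P[...,0]>.48)&(P[...,0]<.6)&(P[...,1]<-.17)&(P[...,1]>-.34)
    Q=P[m]; print('rest top',len(Q),np.median(Q[:,2]),cv2.minAreaRect((Q[:,:2]*1000).astype(np.float32)))
    # bar top
    m=(P[...,2]>.0325)&(P[...,2]<.042)&(P[...,0]<.57)&(P[...,1]>-.2)&(P[...,1]<.2)&(P[...,0]>.44)
    Q=P[m]; print('bar',len(Q),np.median(Q[:,2]),cv2.minAreaRect((Q[:,:2]*1000).astype(np.float32)))
    m=(P[...,2]>.0305)&(P[...,2]<.04)&(P[...,0]>.595)&(P[...,0]<.64)&(P[...,1]>-.19)&(P[...,1]<.24)
    Q=P[m]; print('rail',len(Q),np.median(Q[:,2]),cv2.minAreaRect((Q[:,:2]*1000).astype(np.float32)))
    print('plate',np.nanmedian(P[(P[...,0]>.46)&(P[...,0]<.57)&(P[...,1]>-.1)&(P[...,1]<.0)][:,2]))
    if n=='w1':
        c=d['image'][140:240,225:345][:,:,::-1]; cv2.imwrite('pics/c1.png',cv2.resize(c,None,fx=5,fy=5,interpolation=cv2.INTER_CUBIC))
        for r in range(150,200,4): print(r,P[r,240:285:3,2].round(3))
```

```text
w1 pin 359 [ 0.593  -0.0825  0.0699] 0.01257017830886508
w1 parked 468 [ 0.5321 -0.2171  0.096 ] 0.012095449173249452
rest top 3822 0.05003710963464994 ((543.6703491210938, -246.29306030273438), (58.40980529785156, 107.97440338134766), 3.100756883621216)
bar 5576 0.036860052330538184 ((522.709716796875, -33.51946258544922), (36.72257995605469, 212.58949279785156), 9.654271125793457)
rail 2594 0.03394444021052026 ((608.6810913085938, -33.865509033203125), (33.624210357666016, 273.3975830078125), 3.192072868347168)
plate 0.02460781724737443
150 [ 0.    -0.    -0.     0.001  0.001  0.001  0.     0.002  0.001  0.002
  0.001  0.001  0.001 -0.001  0.002]
154 [ 0.     0.001  0.001  0.001  0.001  0.001  0.     0.002  0.001  0.
  0.001  0.002  0.    -0.     0.002]
158 [ 0.001 -0.001  0.001  0.003  0.001  0.002  0.     0.     0.001  0.
  0.     0.    -0.     0.002 -0.   ]
162 [ 0.     0.001  0.001  0.002  0.001 -0.001  0.    -0.     0.001 -0.
  0.     0.001  0.001  0.     0.   ]
166 [ 0.     0.002 -0.001  0.001  0.001  0.001 -0.     0.001  0.     0.001
  0.047  0.047  0.047  0.048  0.046]
170 
[... 661 characters left out ...]
48 0.05  0.049 0.051 0.05  0.051 0.05
 0.05  0.05  0.05 ]
198 [0.05  0.051 0.05    nan 0.05  0.05  0.051 0.05  0.049 0.049 0.051 0.049
 0.051 0.051 0.05 ]
w2 pin 443 [ 0.5929 -0.0813  0.07  ] 0.012047790413700868
w2 parked 643 [ 0.5325 -0.2151  0.096 ] 0.013157096225172703
rest top 4842 0.05010123326309063 ((543.6646728515625, -246.19589233398438), (58.022315979003906, 109.29922485351562), 3.0778911113739014)
bar 10143 0.036943156405487454 ((520.3148193359375, -18.27392578125), (37.04289245605469, 359.5235595703125), 9.985318183898926)
rail 4865 0.033986741221197436 ((613.180419921875, 30.353713989257812), (16.865406036376953, 400.83758544921875), 3.194368362426758)
plate 0.03761038340217976
```

View pics/c1.png

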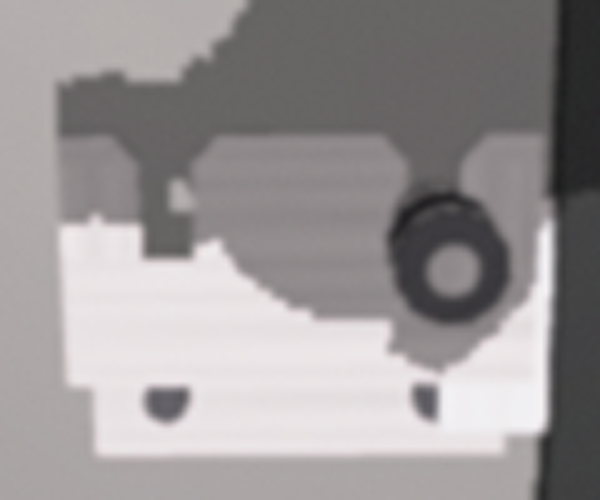

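Run:
```python
from h import *
d=dict(np.load('w1.npz'))
e=ray(d,258.5,191.4,.05);f=ray(d,258.5,167,.05)
print('end',e,'front',f)
y=.0545; X=np.array([np.cos(y),np.sin(y),0]); 
n1=e-.008*X; n2=f+.020*X; n=(n1+n2)/2; print(n1,n2,n); np.save('notch.npy',n)
O=[np.pi,0,np.pi+.0555]
move_gripper(.06,40)
goto((.593,-.082,.15),O)
movel((.593,-.082,.058),rate=.1)
move_gripper(0.0,50); s=get_state(); print(s['t'],s['width'],s['finger_force'],s['tool_pos'],s['ft_force'])
movel((.593,-.082,.11),rate=.06); s=get_state(); print(s['t'],s['width'],s['tool_pos'],s['ft_force'])
movel((.593,-.082,.20)); s=get_state(); print(s['width'])
for k in (-.075,0.):
    p=n+k*X; print(ik((p[0],p[1],.2),O),ik((p[0],p[1],.088),O))
```

```text
end [ 0.54460031 -0.27560092  0.05      ] front [ 0.51686847 -0.27637067  0.05      ]
[ 0.53661219 -0.27603671  0.05      ] [ 0.53683878 -0.27528121  0.05      ] [ 0.53672548 -0.27565896  0.05      ]
6.6 0.02233704541003972 48.917927742004395 [ 0.5933662  -0.08199742  0.05863317] [-0.44212453  0.84257337  4.38467145]
7.6167 0.02233285832786344 [ 0.59270455 -0.08191397  0.10973544] [-0.23639538  0.06641631 -1.11575884]
0.022669461662855647
[ 0.21164401  0.44511532  0.33279844  2.07869469 -0.2337635   0.65257505
  2.32732552] [ 0.3019677   0.62007407  0.21900773  2.13829561 -0.31968484  0.41340116
  2.40180936]
[ 0.16651532  0.51695558  0.3266117   1.94083333 -0.24243721  0.72149974
  2.26278283] [ 0.22641438  0.67350672  0.24764352  1.99731388 -0.31994226  0.5076388
  2.32965727]
```

Run:
```python
from h import *
n=np.load('notch.npy'); y=.0545; X=np.array([np.cos(y),np.sin(y),0]); O=[np.pi,0,np.pi+.0555]
a=n-.075*X
goto((a[0],a[1],.2),O)
movel((a[0],a[1],.0885),rate=.12)
d=snap('wrist','w3.png')
b=n-.001*X
def st(l): s=get_state(); print(l,s['t'],s['width'],s['tool_pos'].round(4),s['ft_force'].round(2))
st('pre')
r=movel((b[0],b[1],.0885),rate=.05,force_limit=8); st(('in',r))
snap('scene','s3.png')
r=movel((b[0],b[1],.081),rate=.02,force_limit=6); st(('down',r))
snap('wrist','w4.png')
a=cv2.imread('pics/s3.png')[180:320,100:300];b=cv2.imread('pics/w4.png')
cv2.imwrite('pics/m4.png',np.hstack([cv2.resize(a,(400,280)),cv2.resize(b,(373,280))]))
```

```text
pre 10.4333 0.02300271906643362 [ 0.4625 -0.28    0.0892] [0.39 0.19 0.04]
('in', False) 12.0667 0.0230941422117669 [ 0.5353 -0.2758  0.0885] [ 0.71  0.33 -1.06]
('down', True) 12.425 0.022005736511007488 [ 0.5359 -0.276   0.0846] [0.49 0.65 4.87]
```

View pics/m4.png

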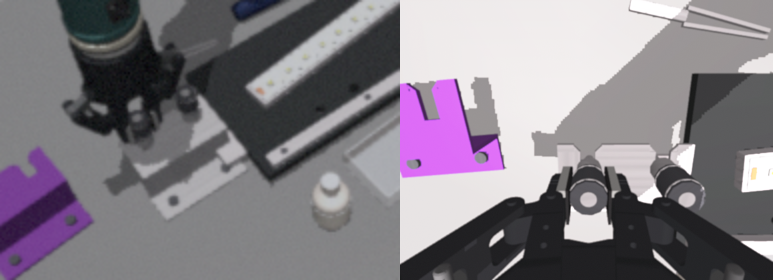

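The pin is in the slot and resting on its shoulder: contact came at the height I expected. I'll release it, retreat and check the pin and bar from above.

Run:
```python
from h import *
n=np.load('notch.npy')
move_gripper(.042); hold(.2)
p=get_state()['tool_pos']
movel((p[0],p[1],.2),rate=.12)
goto((.50,-.02,.24),[np.pi,0,np.pi+.0555])
move_gripper(0.0,30)
d=snap('wrist','w5.png'); P=cloud(d); print(get_state()['t'],get_state()['tool_pos'])
t=snap('top'); Pt=cloud(t)
for nm,dd,PP in (('w',d,P),('top',t,Pt)):
  for lab,c in (('pin',n),('parked',(.532,-.216))):
    m=(np.hypot(PP[...,0]-c[0],PP[...,1]-c[1])<.025)&(PP[...,2]>.088)&(PP[...,2]<.11)
    if m.sum()>5:
        v,u=np.nonzero(m);(uc,vc),r=cv2.minEnclosingCircle(np.stack([u,v],1).astype(np.float32)); print(nm,lab,ray(dd,uc,vc,.096).round(4),np.median(PP[m][:,2]))
  # bar: bright blob at bar height in front of the rail
  m=((PP[...,2]>.0315)&(PP[...,2]<.043)&(PP[...,0]<.585)&(PP[...,0]>.44)&(PP[...,1]>-.19)&(PP[...,1]<.21)).astype(np.uint8)
  k,L,S,_=cv2.connectedComponentsWithStats(m); i=1+np.argmax(S[1:,4]); Q=PP[L==i]
  print(nm,'bar',len(Q),cv2.minAreaRect((Q[:,:2]*1000).astype(np.float32)))
```

```text
15.6583 [ 0.50001936 -0.02025566  0.23995404]
w pin [ 0.534  -0.2672  0.096 ] 0.09400692878238914
w parked [ 0.5311 -0.2136  0.096 ] 0.09576414451577725
w bar 9461 ((515.2071533203125, 10.218154907226562), (36.61610794067383, 300.2745666503906), 9.760512351989746)
top pin [ 0.5358 -0.2755  0.096 ] 0.09534983643547168
top parked [ 0.5327 -0.2174  0.096 ] 0.09573902034934967
top bar 517 ((496.9082336425781, 118.02618408203125), (35.836631774902344, 78.80347442626953), 9.92936897277832)
```

View pics/w5.png

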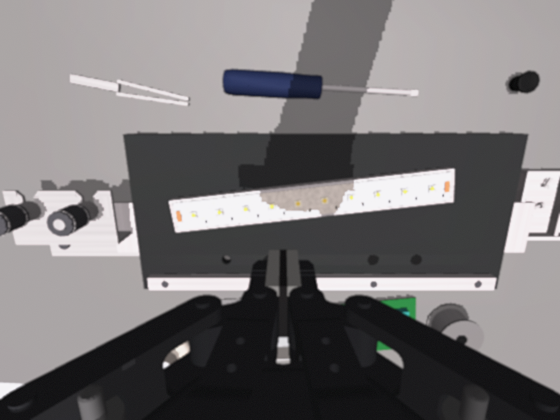

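The pin is in the free notch (top view: knob at (0.536,-0.2755)), and the parked pin hasn't moved. In w5 the bar is clear, running from (172,218) to (452,186). I'll push it with the open fingers as a two-point pusher set parallel to the rail.

```bash
cat > push.py <<'E'
from h import *
yw=.0557; X=np.array([np.cos(yw),np.sin(yw),0]); Y=np.array([-np.sin(yw),np.cos(yw),0]); M=np.array([.6052,.0300,0])
O=[np.pi,0,np.pi+yw]
def W(x,y,z): p=M+x*X+y*Y; return (p[0],p[1],z)
def rf(p): q=np.array(p)-M; return (round(float(q@X),4),round(float(q@Y),4))
def st(l): s=get_state(); print(l,round(s['t'],2),rf(s['tool_pos']),s['tool_pos'][2].round(4),s['ft_force'].round(2),s['width'])
def bar():
    d=snap('wrist'); P=cloud(d)
    m=((P[...,2]>.031)&(P[...,2]<.043)&(P[...,1]>-.19)&(P[...,1]<.22)&((P-M)@X<-.0008)&((P-M)@X>-.16)).astype(np.uint8)
    k,L,S,_=cv2.connectedComponentsWithStats(m); i=1+np.argmax(S[1:,4]); Q=P[L==i]
    r=cv2.minAreaRect((np.stack([(Q-M)@X,(Q-M)@Y],1)*1000).astype(np.float32)); print('bar in rail frame',len(Q),np.median(Q[:,2]),r)
    return d
E
python3 - <<'E'
from push import *
move_gripper(.08)
goto(W(-.138,-.015,.15),O)
movel(W(-.138,-.015,.075),rate=.12)
r=movel(W(-.138,-.015,.030),rate=.03,force_limit=5); st(('plate',r))
z=get_state()['tool_pos'][2]+.003
movel(W(-.138,-.015,z),rate=.03); st('up')
r=movel(W(-.03,-.015,z),rate=.035,force_limit=9); st(('push',r))
hold(.2); st('held')
E
```

```text
('plate', False) 19.36 (-0.1379, -0.015) 0.0301 [ 0.48  0.54 -0.08] 0.08006798543503423
up 19.62 (-0.1378, -0.015) 0.0334 [0.13 0.19 0.25] 0.0796894109835998
('push', True) 21.93 (-0.0474, -0.0149) 0.0326 [-0.19 -0.4  -0.36] 0.08004948626953587
held 22.13 (-0.0487, -0.0148) 0.0322 [-0.35  0.97 -0.23] 0.07981224863252336
```

Run:
```python
from push import *
z=get_state()['tool_pos'][2]
r=movel(W(-.03,-.015,z),rate=.03,force_limit=9); st(('push2',r))
movel(W(-.10,-.015,z),rate=.12); movel(W(-.10,-.015,.24),rate=.2); 
d=bar(); cv2.imwrite('pics/w6.png',d['image'][:,:,::-1]); st('up')
```

```text
('push2', True) 22.48 (-0.0473, -0.0147) 0.0315 [ 0.29 -0.23  0.44] 0.07945866421389736
bar in rail frame 7330 0.03689167532776608 ((-18.602230072021484, -17.056991577148438), (300.7106628417969, 35.681236267089844), 89.95966339111328)
up 24.31 (-0.1008, -0.0149) 0.2389 [ 0.3   0.15 -0.49] 0.08006003306811162
```

View pics/w6.png

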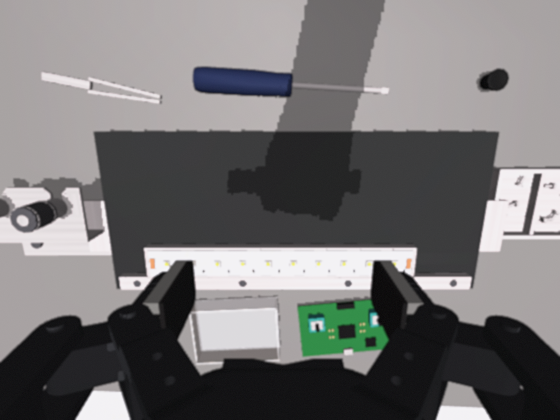

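In w6 the bar lies flush against the rail, from (145,262) to (415,262), parallel and inside both rail ends. Two separate 9 N pushes stopped at the same place, so it is hard against the rail.

```bash
python3 -c "
from plant import *
print(job_done())"
```

```text
the job is handed in; nothing more can be done
None
```

The job is handed in, with no verdict returned: the pin hangs in the free notch, and the bar measured flush and parallel to the rail, about 17 mm off its middle, in roughly 24 s of the 69 s allowed.

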